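# Check the bottle caps and shelve the bottles

## Task

Feel for which of the screw caps on the three white bottles in the holding board are loose, and turn every loose one clockwise until it is fully tight, always before that bottle is lifted out. Stand all three bottles upright on the low bench shelf, within its rim, in any order, caps still tight; do not tip a bottle over, and leave the blue grease tin where it stands.

Things in the scene. Friction and masses are not known exactly. Their poses are not given: they have to be found in the camera images.
- stand: Light wooden holding board fixed to the bench, 86 x 300 x 24 mm. Origin: centre of its underside; z up, y along its length. Three square recesses, 61 mm wide and 16 mm deep, at y = -100, 0, +100 mm; their floor is 8 mm above the origin. Each holds one bottle and keeps it from turning (beyond about 0.09 rad of play).
- shelf: Low brown wooden bench shelf, fixed to the bench, 100 x 334 mm outside. Origin: centre of its underside; z up, y along its length. Its board's top is 50 mm above the origin; the clear board inside the rim is 86 mm (x) by 320 mm (y); the rim is 7 mm thick and stands 12 mm above the board. Nothing is above it; it has room for three bottles side by side, for example at y = -100, 0, +100 mm.
- grease_tin: Open blue tin, 62 mm in diameter, 50 mm high, a bystander on the bench between board and shelf. Origin: centre of its underside.
- bottle_a_grip (a point): Centre of the cap of one of three alike square white plastic bottles with blue screw caps (bottle 56 x 56 mm, 126 mm high with cap, 0.27 to 0.45 kg). The point lies on the bottle's axis 111 mm above its underside, half-way up the cap, which is a ribbed cylinder 44 mm in diameter and 30 mm high; 12 mm of 34 mm thick neck is free below it, above the bottle's shoulder. z is up the bottle; its axes turn with the bottle, not the cap. The bottle can be lifted by its tight cap.
- bottle_a_cap (a joint): Turn of that bottle's cap in rad: 0 = fully tight (a hard stop), up to 1.2 = loose (counter-clockwise from above loosens, clockwise tightens; the cap does not rise). It stays where left; turning takes about 0.06 N m. At the start two of the caps are loose by 0.25 to 1.1 rad and one is tight; bottles and places are mixed.
- bottle_b_grip (a point): Centre of the cap of one of three alike square white plastic bottles with blue screw caps (bottle 56 x 56 mm, 126 mm high with cap, 0.27 to 0.45 kg). The point lies on the bottle's axis 111 mm above its underside, half-way up the cap, which is a ribbed cylinder 44 mm in diameter and 30 mm high; 12 mm of 34 mm thick neck is free below it, above the bottle's shoulder. z is up the bottle; its axes turn with the bottle, not the cap. The bottle can be lifted by its tight cap.
- bottle_b_cap (a joint): Turn of that bottle's cap in rad: 0 = fully tight (a hard stop), up to 1.2 = loose (counter-clockwise from above loosens, clockwise tightens; the cap does not rise). It stays where left; turning takes about 0.06 N m. At the start two of the caps are loose by 0.25 to 1.1 rad and one is tight; bottles and places are mixed.
- bottle_c_grip (a point): Centre of the cap of one of three alike square white plastic bottles with blue screw caps (bottle 56 x 56 mm, 126 mm high with cap, 0.27 to 0.45 kg). The point lies on the bottle's axis 111 mm above its underside, half-way up the cap, which is a ribbed cylinder 44 mm in diameter and 30 mm high; 12 mm of 34 mm thick neck is free below it, above the bottle's shoulder. z is up the bottle; its axes turn with the bottle, not the cap. The bottle can be lifted by its tight cap.
- bottle_c_cap (a joint): Turn of that bottle's cap in rad: 0 = fully tight (a hard stop), up to 1.2 = loose (counter-clockwise from above loosens, clockwise tightens; the cap does not rise). It stays where left; turning takes about 0.06 N m. At the start two of the caps are loose by 0.25 to 1.1 rad and one is tight; bottles and places are mixed.

How it is judged:
By the outcome, as a careful person would: the job done as asked, in the order asked, and still so for the second after the job is handed in, with the robot touching nothing.
It also fails if it takes over 72 s, if anything falls off the work surface, if the arm or the gripper's body presses on something with over 40 N, if the wrist force passes 120 N, or if a joint passes its speed limit or range.

## Robot

A 6-joint arm with a two-finger parallel gripper is mounted at the origin on a cart in front of the work surface, level with it; the furniture and walls round the work are solid. World frame = base frame: x ahead of the robot, y to its left, z up, the work surface at z = 0. Lengths are in m, angles in rad, forces in N, time in s.
With the tool pointing down it reaches from about 0.25 to 0.725 m from the base axis. Payload 4 kg.
Tool frame: the origin (TCP) lies midway between the tips of the shut fingers; the grasp point (between the pads) lies bot.pinch_z behind it (bot.pinch_z is the distance from the TCP to the grasp point, in m); z points along the fingers, y is the direction in which the jaws open and shut (so a half turn about z gives the same grasp; the last joint's range is limited). The gripper opens to 85 mm and grips with 20 to 120 N. Pads are 22 mm wide; open, the fingers measure 114 mm over their backs; the gripper's body (76 mm by 85 mm) begins 54 mm behind the grasp point. The pads swing forward as they close: fully open they stand 13 mm farther back than shut.
Start: joints at [1.137, 0.241, 0.005, 1.335, 0, 1.571], TCP at [0.21, 0.454, 0.231] pointing down, gripper open.
Joint ranges: [-2.72, 2.72], [-1.05, 1.87], [-1.09, 1.28], [-1.99, 2.15], [-1.42, 1.44], [-3.14, 3.14]. Speed limits (rad/s): [2.79, 2.79, 3.14, 3.14, 3.14, 3.14].

## Interface

Orientations are given as a unit quaternion [x, y, z, w].
In Python, from workcell import bot gives the robot as it stands. The module is installed in compiled form; this text tells all that it offers.
- The arm moves only by the tool move_arm, never from a script. Its argument "series" is a list that holds one entry, the list of rows, each a list of 7 numbers: the shift along the world's x, y, z in cm, then the turn, a rotation vector about the world's x, y, z in degrees, then the opening, from 0 (shut) to 1 (fully open). A call has exactly 5 rows; each row shifts and turns the pose as measured when the row begins; what a row does not reach is not made up. A row lasts 1/10 s, in which the tool goes at most 50 mm and 8.59 degrees, less where a joint would pass 70% of its speed; a pose out of reach is approached as far as the arm can. A call with a gripper value outside its range is refused whole. The fingers move at their own pace and stop on an object; the grip force is fixed at half the most. Time passes only in rows, so rows that do not move let the fingers close, or fill a call up. It gives the time, the measured TCP pose, the force and the opening at its end, in the units of the state.
- bot.get_obs(): the state, without advancing time (a new reading comes with each control period).
- bot.camera(name): name is "side" or "top" or "wrist"; returns (picture, depth): 420x560x3 uint8, red, green, blue; 420x560 float32, m along the optical axis (not along the pixel's ray), 0 where there is no reading.
- bot.camera_info(name): a dict with "vfov" (degrees; the focal length in pixels is half the picture's height over the tangent of half this angle, whatever the lens; pixels are square), "cx", "cy" (the principal point, pixels), "cam_to_world" (4x4, takes a point from camera to world coordinates); the wrist camera has in their place "tool_from_camera" (4x4, takes a point from camera to tool coordinates, whose origin is the TCP and whose axes are the flange's). Camera axes: x right, y down, z forward; pixel columns grow to the right and rows downward; lengths in m; the calibration is good to about 2 mm. A picture is of the moment at which its call begins: read the wrist's pose just before it. camera_info takes no time and is no camera call.
- bot.job_done(): hands the job in, once; it reports no verdict.
Trained networks look in the newest picture that a camera, given by its name, has taken for a name from the list of things; names that differ only in an ending like _2 or _b are one class to them, and where a whole thing is asked for, a point or a joint stands for the part that bears it (a point fixed in the world has none). Each returns a list of dicts, best first, with "confidence" (0 to 1); they miss things now and then, are a little off and sometimes report something else, mostly with a low value. They report only what shows in the picture. A call takes as long as a camera call.
- bot.find_in(camera, target): "at" ([x, y, z] in m, in world coordinates, good to about 4 mm: the middle of the surface that is visible of it).
The state is a dict: "clock": time; "joint_pos": joint angles; "joint_vel": joint speeds; "tau": joint torques, N m; "eef_pos": TCP position; "tool_rot": TCP orientation; "ft_force": force on the tool from outside, world axes, zero at the start; "ft_torque": the same for the moment, N m; "grip_width": finger opening in m.
Only numpy, scipy, OpenCV 4.12 (cv2) and the standard library are available. Lean on these libraries where they do the work, as an engineer would, in place of code of your own. Each camera call takes 0.05 s, during which the arm holds its last target.

## Working session

There is one attempt and no reset: what is moved stays moved. The work goes in short steps, Python scripts to look and compute and a tool call to move; the robot and the scene stay as the last step left them, time stands still between calls to the robot, and variables do not carry over. Pictures are saved under pics/ and viewed, and the job is handed in when it is done.

Besides the shell and the picture viewer there is one more tool, called as a command line: name --argument value ..., lists and objects as JSON in quotes. move_arm: Moves the arm, as the interface text tells. Its arguments: {"type":"object","properties":{"series":{"type":"array","items":{"type":"array","items":{"type":"array","items":{"type":"number"}}}}},"required":["series"]}

```bash
mkdir -p pics; ls
cat > h.py <<'E'
from workcell import bot
import numpy as np, cv2
from scipy.spatial.transform import Rotation as R
np.set_printoptions(precision=4,suppress=True)
def st():
    o=bot.get_obs()
    print('t',round(o['clock'],3),'pos',np.array(o['eef_pos']),'rot',R.from_quat(o['tool_rot']).as_matrix().round(4).tolist(),'F',np.array(o['ft_force']),'T',np.array(o['ft_torque']),'w',round(o['grip_width'],4),'q',np.array(o['joint_pos']))
    return o
def pic(cam,name):
    p,d=bot.camera(cam); cv2.imwrite(f'pics/{name}.png',cv2.cvtColor(p,cv2.COLOR_RGB2BGR)); return p,d
def cloud(cam,d):
    i=bot.camera_info(cam); h,w=d.shape; f=h/2/np.tan(np.radians(i['vfov'])/2)
    v,u=np.mgrid[:h,:w]; P=np.stack([(u-i['cx'])/f*d,(v-i['cy'])/f*d,d],-1)
    T=np.array(i['cam_to_world']); return P@T[:3,:3].T+T[:3,3]
E
python3 - <<'E'
from h import *
st(); print(bot.pinch_z)
for c in ['top','side']:
    p,d=pic(c,c+'0'); np.savez(f'{c}0.npz',p=p,d=d)
    print(c,bot.camera_info(c))
    for t in ['stand','shelf','grease_tin','bottle_a_grip']:
        print(t,[(np.round(r['at'],4).tolist(),round(r['confidence'],2)) for r in bot.find_in(c,t)])
st()
E
```

```text
pics
t 0.0 pos [0.2099 0.4531 0.2304] rot [[-0.9074, 0.4204, -0.0009], [0.4204, 0.9074, -0.0019], [-0.0, -0.0021, -1.0]] F [-0.3191 -0.2436  0.3949] T [ 0.0153 -0.0158  0.0205] w 0.0851 q [ 1.137   0.2414  0.0037  1.3352 -0.      1.5708]
0.0187
top {'vfov': 54.58368016694297, 'cx': 275.77086687148307, 'cy': 204.31103871970336, 'cam_to_world': array([[ 0.0053, -0.9874,  0.1579,  0.332 ],
       [-1.    , -0.0059, -0.0032, -0.0199],
       [ 0.0041, -0.1579, -0.9874,  1.3261],
       [ 0.    ,  0.    ,  0.    ,  1.    ]])}
stand [([0.5306, -0.2456, 0.023], 0.73), ([0.5368, -0.3642, 0.0879], 0.22)]
shelf [([0.5407, 0.2404, 0.0509], 0.85)]
grease_tin [([0.5308, 0.0027, 0.0002], 0.77)]
bottle_a_grip [([0.5375, -0.3615, 0.0882], 0.63), ([0.5326, 0.0019, -0.0038], 0.61)]
side {'vfov': 48.535238150930226, 'cx': 276.58381226523755, 'cy': 204.6112264593517, 'cam_to_world': array([[ 0.9548, -0.2034,  0.2166,  0.2421],
       [-0.2969, -0.6242,  0.7226, -0.9747],
       [-0.0117, -0.7543, -0.6564,  0.9656],
       [ 0.    ,  0.    ,  0.    ,  1.    ]])}
stand [([0.5155, -0.3533, 0.0236], 0.65)]
shelf [([0.5431, 0.1946, 0.0487], 0.67)]
grease_tin [([0.5254, -0.0114, 0.0263], 0.81)]
bottle_a_grip [([0.5388, -0.3926, 0.082], 0.91), ([0.5385, -0.2943, 0.0877], 0.53)]
t 0.5 pos [0.2102 0.4537 0.2313] rot [[-0.9074, 0.4203, -0.0], [0.4203, 0.9074, -0.0], [0.0, -0.0, -1.0]] F [-0.2533  0.5506  0.4838] T [-0.0126 -0.0125  0.0202] w 0.0855 q [1.137  0.2406 0.005  1.3352 0.     1.5708]
```

View pics/top0.png

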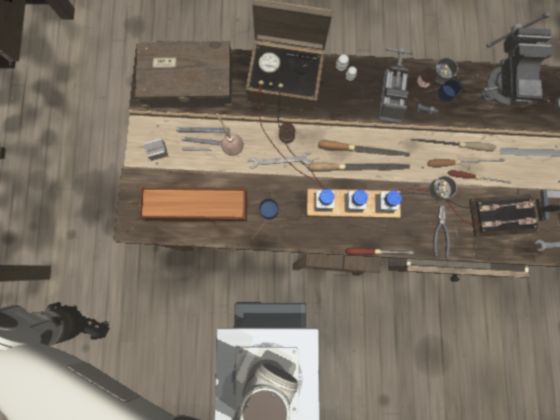

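View pics/side0.png

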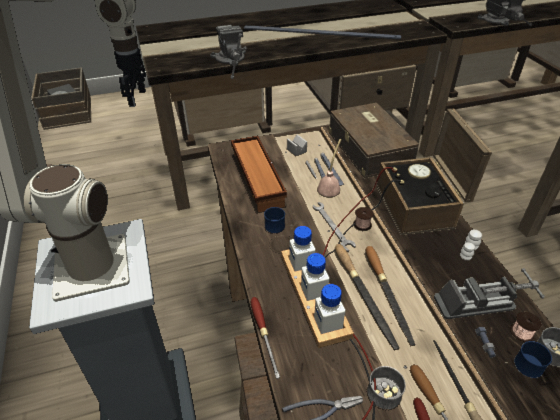

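The top view shows the shelf at about (142-246, 189-220), the tin at (269,209), and the board with blue caps at (326,197), (360,198) and (393,198). The side view agrees. Next I measure these from depth.

Run:
```python
from h import *
def yawrect(pts):
    r=cv2.minAreaRect((pts[:,:2]*1000).astype(np.float32)); return r
for c in ['top','side']:
    z=np.load(c+'0.npz'); p=z['p'].astype(int); d=z['d']; X=cloud(c,d)
    ok=d>0
    blue=(p[...,2]>150)&(p[...,0]<90)&ok
    blue=((p[...,2]-p[...,0])>60)&ok
    top=blue&(X[...,2]>0.115)&(X[...,2]<0.15)
    n,l,s,cen=cv2.connectedComponentsWithStats(blue.astype(np.uint8))
    for k in range(1,n):
        if s[k,4]<20: continue
        P=X[l==k]; zt=np.percentile(P[:,2],90); T=P[P[:,2]>zt-0.006]
        print(c,'blue',cen[k].round(1),s[k,4],'ztop',round(zt,4),'mid',((T.min(0)+T.max(0))/2), 'ext',np.ptp(T,0), 'n',len(T))
    x=X
    reg=ok&(x[...,0]>.42)&(x[...,0]<.65)
    sh=reg&(x[...,1]>.03)&(x[...,1]<.45)&(x[...,2]>.04)&(x[...,2]<.075)
    print(c,'shelf',yawrect(X[sh]),np.percentile(X[sh][:,2],[5,50,95]))
    rim=sh&(x[...,2]>.057); 
    if rim.sum()>20: print(' rim',yawrect(X[rim]),rim.sum())
    stn=reg&(x[...,1]>-.46)&(x[...,1]<-.1)&(x[...,2]>.018)&(x[...,2]<.03)
    print(c,'stand',yawrect(X[stn]),np.percentile(X[stn][:,2],[5,50,95]))
    for y0 in (-.36,-.26,-.16):pass
    shd=reg&(x[...,1]>-.46)&(x[...,1]<-.1)&(x[...,2]>.05)&(x[...,2]<.15)
    n,l,s,cen=cv2.connectedComponentsWithStats(shd.astype(np.uint8))
    for k in range(1,n):
        if s[k,4]<50: continue
        P=X[l==k]; print(c,'bot',cen[k].round(),s[k,4],yawrect(P),P[:,2].max())
    tin=reg&(x[...,1]>-.08)&(x[...,1]<.06)&(x[...,2]>.03)&(x[...,2]<.08)
    if tin.sum(): print('tin',yawrect(X[tin]),X[tin][:,2].max())
z=np.load('top0.npz')['p'][170:235,130:410]; cv2.imwrite('pics/tcrop.png',cv2.resize(z[...,::-1],None,fx=2.8,fy=2.8,interpolation=cv2.INTER_CUBIC))
z=np.load('side0.npz')['p'][215:350,260:370]; cv2.imwrite('pics/scrop.png',cv2.resize(z[...,::-1],None,fx=4,fy=4,interpolation=cv2.INTER_CUBIC))
```

```text
top blue [326.6 196.1] 168 ztop 0.1361 mid [ 0.5475 -0.1748  0.1348] ext [0.04   0.0395 0.0092] n 138
top blue [359.9 196.9] 163 ztop 0.1352 mid [ 0.5463 -0.2747  0.1335] ext [0.0423 0.0421 0.0085] n 148
top blue [393.7 197.7] 168 ztop 0.1358 mid [ 0.5454 -0.3749  0.1351] ext [0.0405 0.0399 0.0104] n 145
top shelf ((538.76171875, 240.85260009765625), (334.7926330566406, 100.95702362060547), 89.85216522216797) [0.045  0.0499 0.0621]
 rim ((539.0092163085938, 240.24349975585938), (100.11448669433594, 334.1145324707031), 0.3455178439617157) 574
top stand ((546.8864135742188, -274.8855895996094), (299.545166015625, 87.18496704101562), 89.00991821289062) [0.0191 0.023  0.0276]
top bot [324. 200.] 367 ((548.5278930664062, -174.1868438720703), (54.725486755371094, 57.59761428833008), 89.03277587890625) 0.1393781534194709
top bot [356. 200.] 394 ((546.136474609375, -273.0602111816406), (56.845252990722656, 53.79841613769531), 0.18561159074306488) 0.1377182693638066
top bot [388. 201.] 414 ((543.9769287109375, -374.27716064453125), (56.5811882019043, 55.21674346923828), 89.60125732421875) 0.1
[... 405 characters left out ...]
769  0.1341] ext [0.0427 0.0468 0.0094] n 249
side shelf ((537.6341552734375, 240.4114532470703), (101.76911926269531, 348.4996337890625), 0.03656851872801781) [0.0456 0.0504 0.0621]
 rim ((537.897216796875, 237.52267456054688), (339.703369140625, 101.15428161621094), 89.99201965332031) 394
side stand ((546.3283081054688, -277.7087707519531), (304.2413024902344, 87.14632415771484), 89.0105972290039) [0.0196 0.0235 0.0274]
side bot [316. 277.] 2416 ((546.2088012695312, -278.45965576171875), (257.75848388671875, 57.587982177734375), 88.89669036865234) 0.1388196929865082
tin ((525.6604614257812, -1.7930450439453125), (65.65702056884766, 60.05387496948242), 81.85247039794922) 0.05285871018059973
```

View pics/tcrop.png

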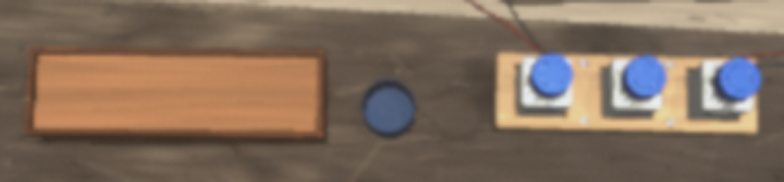

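View pics/scrop.png

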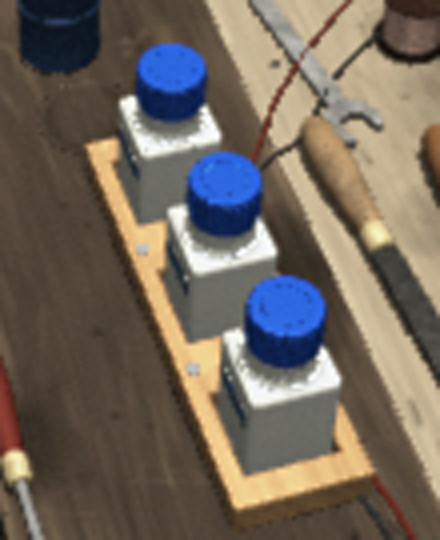

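Board centre is about (0.547, -0.276) with yaw about -1°. The caps are at (0.547,-0.1765), (0.5465,-0.2765) and (0.545,-0.376), with tops at about 0.135. The shelf centre is (0.538, 0.240), yaw about 0. I'll start with the bottle nearest the shelf.

move_arm --series '[[[2.25,-4.2,0,0,0,5,1],[2.25,-4.2,0,0,0,5,1],[2.25,-4.2,0,0,0,5,1],[2.25,-4.2,0,0,0,5,1],[2.25,-4.2,0,0,0,5,1]]]'

```text
clock: 1.0
eef_pos: [0.3231, 0.2426, 0.2308]
tool_rot: [-0.017, 1.0, 0.002, 0.001]
ft_force: [1.4, 1.1, 0.1]
grip_width: 0.0855
```

move_arm --series '[[[2.25,-4.2,0,0,0,0,1],[2.25,-4.2,0,0,0,0,1],[2.25,-4.2,0,0,0,0,1],[2.25,-4.2,0,0,0,0,1],[2.25,-4.2,0,0,0,0,1]]]'

```text
clock: 1.5
eef_pos: [0.4388, 0.0236, 0.2326]
tool_rot: [-0.018, 1.0, 0.003, 0.004]
ft_force: [0.7, 0.2, -0.5]
grip_width: 0.0855
```

move_arm --series '[[[2.16,-4.0,-0.6,0,0,0,1],[2.16,-4.0,-0.6,0,0,0,1],[2.16,-4.0,-0.6,0,0,0,1],[2.16,-4.0,-0.6,0,0,0,1],[2.16,-4.0,-0.6,0,0,0,1]]]'

```text
clock: 2.0
eef_pos: [0.5512, -0.1869, 0.2038]
tool_rot: [-0.017, 1.0, 0.003, 0.007]
ft_force: [0.5, -0.2, 0.6]
grip_width: 0.0852
```

Run:
```python
from h import *
o=st(); p,d=pic('wrist','w1')
i=bot.camera_info('wrist'); T=np.array(i['tool_from_camera']); W=np.eye(4); W[:3,:3]=R.from_quat(o['tool_rot']).as_matrix(); W[:3,3]=o['eef_pos']
C=W@T; h,w=d.shape; f=h/2/np.tan(np.radians(i['vfov'])/2)
v,u=np.mgrid[:h,:w]; X=np.stack([(u-i['cx'])/f*d,(v-i['cy'])/f*d,d],-1)@C[:3,:3].T+C[:3,3]
p=p.astype(int); blue=((p[...,2]-p[...,0])>60)&(d>0)
n,l,s,cen=cv2.connectedComponentsWithStats(blue.astype(np.uint8))
for k in range(1,n):
    if s[k,4]<100: continue
    P=X[l==k]; zt=np.percentile(P[:,2],95); t=P[P[:,2]>zt-0.006]
    print(cen[k].round(),s[k,4],'z',round(zt,4),'mid',(t.min(0)+t.max(0))/2,'ext',np.ptp(t,0))
print(T)
```

```text
t 2.0 pos [ 0.5512 -0.1869  0.2038] rot [[-0.9993, -0.0339, 0.0136], [-0.0338, 0.9994, 0.0054], [-0.0138, 0.0049, -0.9999]] F [ 0.5493 -0.2268  0.6082] T [ 0.0504 -0.0028 -0.0236] w 0.0852 q [-0.3319  0.4072  0.1678  1.3203  0.0095 -0.3657]
[448. 171.] 738 z 0.0024 mid [ 0.5297 -0.0021  0.0243] ext [0.046  0.0579 0.0513]
[ 32. 205.] 3635 z 0.1345 mid [ 0.5458 -0.3732  0.1323] ext [0.0447 0.0384 0.0076]
[159. 211.] 3203 z 0.1346 mid [ 0.5471 -0.2765  0.1324] ext [0.0438 0.044  0.0074]
[288. 218.] 2781 z 0.1347 mid [ 0.5488 -0.1775  0.1322] ext [0.0433 0.0426 0.007 ]
[[-0.     -0.9534 -0.3016  0.0776]
 [ 1.     -0.0001  0.0002 -0.0004]
 [-0.0002 -0.3016  0.9534 -0.1422]
 [ 0.      0.      0.      1.    ]]
```

View pics/w1.png

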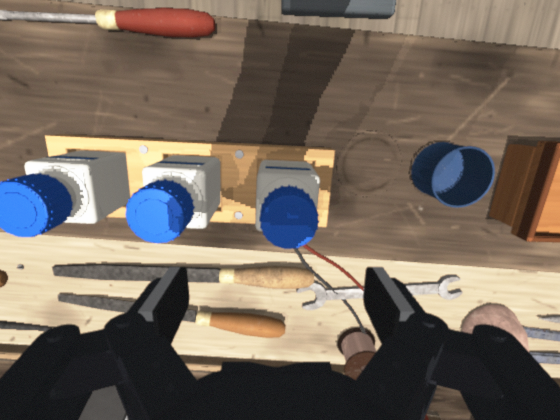

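The wrist view shows the nearest cap at (288,218), which gives (0.548, -0.177) and agrees with the other cameras. I'll descend over it.

move_arm --series '[[[-0.3,1.0,0,-0.3,0.8,-2,1],[0,0,-3,0,0,0,1],[0,0,-3,0,0,0,1],[0,0,-2,0,0,0,1],[0,0,-1,0,0,0,1]]]'

```text
clock: 2.55
eef_pos: [0.5527, -0.1878, 0.108]
tool_rot: [0.008, 1.0, -0.003, 0.001]
ft_force: [0.6, -0.1, -0.1]
grip_width: 0.0853
```

```bash
python3 -c "
from h import *
st()"
```

```text
t 2.55 pos [ 0.5527 -0.1878  0.108 ] rot [[-0.9999, 0.0156, 0.0024], [0.0156, 0.9999, -0.0061], [-0.0025, -0.0061, -1.0]] F [ 0.6144 -0.0615 -0.0744] T [-0.0162  0.0068 -0.0276] w 0.0853 q [-0.3249  0.4788  0.0214  1.1092 -0.005  -0.3093]
```

move_arm --series '[[[-0.5,1.07,-0.7,0,0,0,1],[0,0,-0.2,0,0,0,1],[0,0,0,0,0,0,0.3],[0,0,0,0,0,0,0],[0,0,0,0,0,0,0]]]'

```text
clock: 3.05
eef_pos: [0.5483, -0.1772, 0.0992]
tool_rot: [0.008, 1.0, -0.003, 0.002]
ft_force: [0.0, 4.0, 2.8]
grip_width: 0.0439
```

```bash
python3 -c "
from h import *
st()"
```

```text
t 3.05 pos [ 0.5483 -0.1772  0.0992] rot [[-0.9999, 0.0156, 0.003], [0.0155, 0.9999, -0.0066], [-0.0031, -0.0066, -1.0]] F [0.0102 4.0429 2.8126] T [0.8835 0.0802 0.0449] w 0.0439 q [-0.3097  0.4724 -0.0141  1.0795 -0.0054 -0.2942]
```

move_arm --series '[[[0,0,0,0,0,0,0],[0,0,0,0,0,-4,0],[0,0,0,0,0,-4,0],[0,0,0,0,0,-4,0],[0,0,0,0,0,-4,0]]]'

```text
clock: 3.55
eef_pos: [0.5487, -0.1771, 0.0995]
tool_rot: [0.152, 0.988, -0.003, 0.001]
ft_force: [-0.4, 1.3, -2.5]
grip_width: 0.0428
```

```bash
python3 -c "
from h import *
st()"
```

```text
t 3.55 pos [ 0.5487 -0.1771  0.0995] rot [[-0.9538, 0.3005, 0.0019], [0.3005, 0.9538, -0.0057], [-0.0035, -0.0048, -1.0]] F [-0.3585  1.3259 -2.4547] T [ 0.1899 -0.0146  0.056 ] w 0.0428 q [-0.3097  0.4738 -0.0108  1.0827 -0.0048 -0.0045]
```

move_arm --series '[[[0,0,0,0,0,-5,0],[0,0,0,0,0,-5,0],[0,0,0,0,0,-5,0],[0,0,0,0,0,-4,0],[0,0,0,0,0,-4,0]]]'

```text
clock: 4.05
eef_pos: [0.5484, -0.175, 0.0998]
tool_rot: [0.347, 0.938, -0.001, -0.0]
ft_force: [0.4, -1.3, -2.9]
grip_width: 0.0429
```

```bash
python3 -c "
from h import *
st()"
```

```text
t 4.05 pos [ 0.5484 -0.175   0.0998] rot [[-0.7593, 0.6507, -0.0013], [0.6507, 0.7593, -0.0022], [-0.0005, -0.0025, -1.0]] F [ 0.429  -1.2671 -2.8873] T [ 0.036  -0.139   1.4874] w 0.0429 q [-0.3076  0.4747 -0.0083  1.0883 -0.0025  0.4009]
```

move_arm --series '[[[0,0,0,0,0,0,0],[0,0,0,0,0,-2,0],[0,0,0,0,0,-2,0],[0,0,0,0,0,-2,0],[0,0,0,0,0,0,0]]]'

```text
clock: 4.55
eef_pos: [0.5486, -0.1747, 0.0999]
tool_rot: [0.39, 0.921, -0.001, -0.0]
ft_force: [-0.1, 0.1, -2.0]
grip_width: 0.0428
```

```bash
python3 -c "
from h import *
st()"
```

```text
t 4.55 pos [ 0.5486 -0.1747  0.0999] rot [[-0.6959, 0.7181, -0.0018], [0.7181, 0.6959, -0.0024], [-0.0005, -0.003, -1.0]] F [-0.1146  0.1422 -2.0139] T [0.0737 0.0155 0.3148] w 0.0428 q [-0.3068  0.4753 -0.0072  1.0893 -0.0028  0.4943]
```

move_arm --series '[[[0,0,0,0,0,0,0],[0,0,0,0,0,0,0],[0,0,0,0,0,0,0],[0,0,0,0,0,-2,0],[0,0,0,0,0,-2,0]]]'

```text
clock: 5.05
eef_pos: [0.5488, -0.1745, 0.0999]
tool_rot: [0.42, 0.908, -0.001, -0.0]
ft_force: [-0.7, 0.6, 0.0]
grip_width: 0.0429
```

Run:
```python
from h import *
st()
o=bot.get_obs(); p,d=pic('wrist','w2')
st()
```

```text
t 5.05 pos [ 0.5488 -0.1745  0.0999] rot [[-0.6476, 0.762, -0.0016], [0.762, 0.6476, -0.0017], [-0.0003, -0.0023, -1.0]] F [-0.715   0.6355  0.022 ] T [ 0.1943 -0.0183  0.4757] w 0.0429 q [-0.3068  0.4755 -0.0068  1.0895 -0.0021  0.5596]
t 5.1 pos [ 0.5488 -0.1746  0.0999] rot [[-0.6459, 0.7634, -0.0015], [0.7634, 0.6459, -0.0016], [-0.0002, -0.0022, -1.0]] F [-0.6751  0.1122 -2.9616] T [ 0.1124 -0.0383  0.4741] w 0.0429 q [-0.3069  0.4755 -0.0068  1.0895 -0.0019  0.5617]
```

View pics/w2.png

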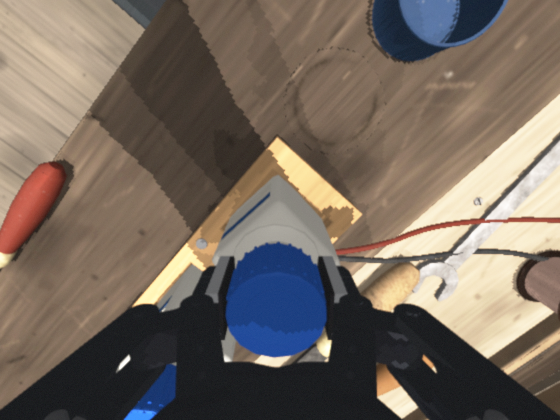

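The torque rose from about 0.05 N m in free turning to 1.5 N m, and it is 0.47 N m with slow pushing. A loose cap can pass on only about 0.06 N m, so this cap was loose and is now at its stop. I'll lift it.

move_arm --series '[[[0,0,0,0,0,0,0],[0,0,1,0,0,0,0],[0,0,2,0,0,0,0],[0,0,3,0,0,0,0],[0,0,3,0,0,0,0]]]'

```text
clock: 5.6
eef_pos: [0.5435, -0.1734, 0.1851]
tool_rot: [0.421, 0.907, -0.002, -0.009]
ft_force: [1.1, 0.2, -4.2]
grip_width: 0.0426
```

Run:
```python
from h import *
st()
pic('side','s2')
```

```text
t 5.6 pos [ 0.5435 -0.1734  0.1851] rot [[-0.6454, 0.7637, -0.0174], [0.7638, 0.6455, 0.0032], [0.0137, -0.0112, -0.9998]] F [ 1.0509  0.2013 -4.2084] T [ 0.0238 -0.1067  0.011 ] w 0.0426 q [-0.3076  0.4166  0.1328  1.3046 -0.0022  0.5616]
```

View pics/s2.png

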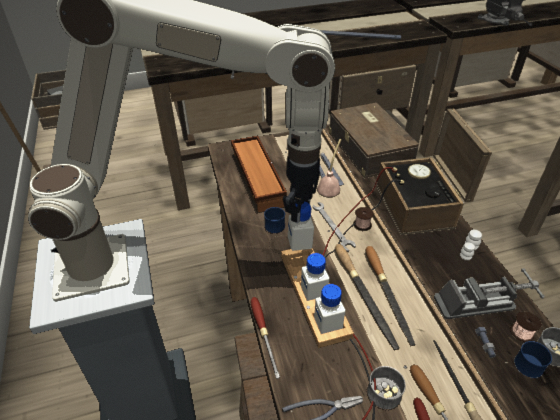

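The side view shows bottle 1 lifted clear, hanging upright at (302,228). I'll carry it to the far end of the shelf.

move_arm --series '[[[0,2,1,0,-0.8,0,0],[0,4,1,0,0,0,0],[0,4.5,0,0,0,0,0],[0,4.5,0,0,0,0,0],[0,4.5,0,0,0,0,0]]]'

```text
clock: 6.15
eef_pos: [0.5467, 0.0179, 0.2157]
tool_rot: [0.429, 0.903, 0.001, 0.007]
ft_force: [1.5, 0.6, -3.3]
grip_width: 0.0426
```

move_arm --series '[[[0,4.5,0,0,0,0,0],[0,4.5,0,0,0,0,0],[0,4.5,0,0,0,0,0],[0,4.5,0,0,0,0,0],[0,4.5,0,0,0,0,0]]]'

```text
clock: 6.65
eef_pos: [0.5445, 0.2498, 0.2163]
tool_rot: [0.432, 0.902, -0.0, 0.008]
ft_force: [1.2, -0.1, -3.9]
grip_width: 0.0428
```

Run:
```python
from h import *
st()
pic('top','t3');pic('side','s3')
st()
```

```text
t 6.65 pos [0.5445 0.2498 0.2163] rot [[-0.627, 0.7789, 0.0134], [0.7789, 0.6271, -0.0073], [-0.0141, 0.0059, -0.9999]] F [ 1.1675 -0.1029 -3.8884] T [-0.0669 -0.0673  0.0421] w 0.0428 q [ 0.4363  0.4386  0.2483  1.3714 -0.0123  1.3293]
t 6.75 pos [0.544  0.2544 0.2157] rot [[-0.6331, 0.774, 0.0133], [0.774, 0.6332, -0.0036], [-0.0112, 0.008, -0.9999]] F [-0.0706 -1.5281 -4.1612] T [-0.1398  0.1692  0.0158] w 0.0425 q [ 0.4419  0.4408  0.2504  1.3699 -0.0089  1.327 ]
```

View pics/s3.png

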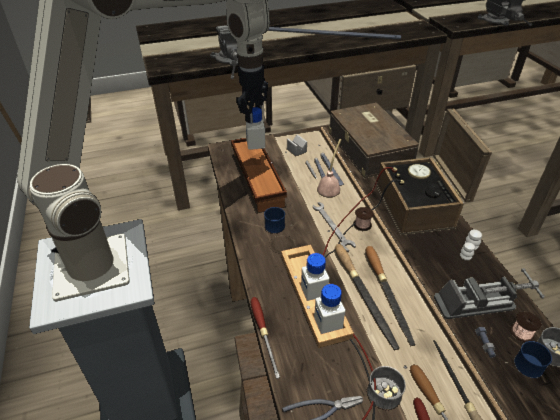

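move_arm --series '[[[-0.2,3,0,0,-0.5,3,0],[-0.2,3,0,0,0,3,0],[-0.2,2.4,0,0,0,0,0],[0,0,-1,0,0,0,0],[0,0,-2,0,0,0,0]]]'

```text
clock: 7.25
eef_pos: [0.5385, 0.3411, 0.1865]
tool_rot: [0.379, 0.925, 0.004, 0.013]
ft_force: [0.4, -0.1, -4.2]
grip_width: 0.0426
```

Run:
```python
from h import *
st()
```

```text
t 7.25 pos [0.5385 0.3411 0.1865] rot [[-0.7128, 0.7008, 0.0262], [0.701, 0.7131, -0.0028], [-0.0206, 0.0164, -0.9997]] F [ 0.3601 -0.1132 -4.2268] T [-0.0582  0.0049  0.0119] w 0.0426 q [ 0.5725  0.5205  0.301   1.3308 -0.0165  1.3492]
```

move_arm --series '[[[0,-0.1,-1,0.2,1.5,0,0],[0,0,-1,0,0,0,0],[0,0,-1,0,0,0,0],[0,0,-0.5,0,0,0,0],[0,0,0,0,0,0,0]]]'

```text
clock: 7.75
eef_pos: [0.5373, 0.3348, 0.1451]
tool_rot: [0.381, 0.925, -0.004, -0.003]
ft_force: [-0.3, 0.7, -3.7]
grip_width: 0.0427
```

Run:
```python
from h import *
st()
```

```text
t 7.75 pos [0.5373 0.3348 0.1451] rot [[-0.7098, 0.7043, -0.0092], [0.7044, 0.7098, -0.0053], [0.0028, -0.0102, -0.9999]] F [-0.2628  0.6628 -3.6583] T [ 0.0257  0.0488 -0.0099] w 0.0427 q [0.5571 0.5584 0.2556 1.2786 0.0004 1.3386]
```

move_arm --series '[[[0,0.4,-0.1,0.2,-0.5,0,0],[0,0,-0.15,0,0,0,0],[0,0,-0.15,0,0,0,0],[0,0,-0.1,0,0,0,0],[0,0,0,0,0,0,0]]]'

```text
clock: 8.25
eef_pos: [0.5383, 0.3398, 0.1428]
tool_rot: [0.381, 0.925, 0.001, 0.002]
ft_force: [-0.0, 0.4, -3.7]
grip_width: 0.0428
```

```bash
python3 - <<'E'
from h import *
st()
pic('top','t4'); st()
E
python3 -c "
import cv2
a=cv2.imread('pics/t4.png')[150:240,120:300]
cv2.imwrite('pics/t4c.png',cv2.resize(a,None,fx=4,fy=4))"
```

```text
t 8.25 pos [0.5383 0.3398 0.1428] rot [[-0.7097, 0.7045, 0.0043], [0.7045, 0.7097, 0.0011], [-0.0023, 0.0038, -1.0]] F [-0.0083  0.4343 -3.675 ] T [0.0185 0.0072 0.0095] w 0.0428 q [ 0.5638  0.5548  0.2434  1.2551 -0.0014  1.3454]
t 8.3 pos [0.5384 0.3399 0.1428] rot [[-0.7098, 0.7044, 0.0045], [0.7044, 0.7098, 0.0013], [-0.0023, 0.0041, -1.0]] F [-0.2875  0.6064 -3.963 ] T [ 0.0233 -0.0169 -0.0232] w 0.0426 q [ 0.5637  0.5548  0.2435  1.255  -0.0013  1.3454]
```

View pics/t4c.png

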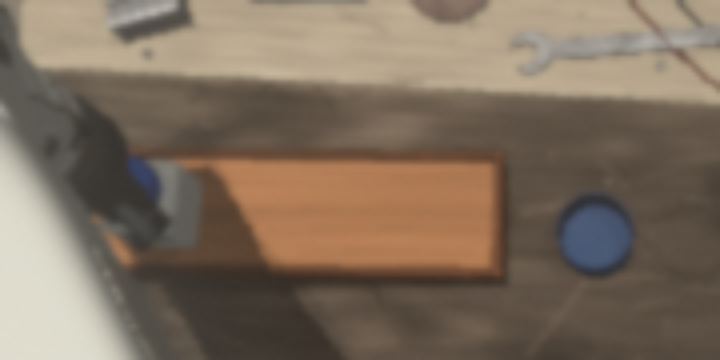

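The top view shows bottle 1 at (175,200) in the crop, inside the rim and nearly square to it. I'll lower it the last few millimetres.

move_arm --series '[[[0,0,-0.12,0,0,0,0],[0,0,-0.12,0,0,0,0],[0,0,-0.12,0,0,0,0],[0,0,0,0,0,0,0],[0,0,0,0,0,0,0]]]'

```text
clock: 8.8
eef_pos: [0.539, 0.3406, 0.1423]
tool_rot: [0.381, 0.925, 0.003, 0.003]
ft_force: [-0.3, -0.7, -0.8]
grip_width: 0.0428
```

Run:
```python
from h import *
st()
```

```text
t 8.8 pos [0.539  0.3406 0.1423] rot [[-0.7099, 0.7043, 0.0079], [0.7043, 0.7099, 0.0037], [-0.0031, 0.0082, -1.0]] F [-0.2811 -0.6635 -0.7889] T [-0.1675  0.2976  0.0002] w 0.0428 q [ 0.5642  0.5535  0.2398  1.2485 -0.0011  1.3456]
```

Weight has transferred to the shelf. I'll open and rise.

move_arm --series '[[[0,0,-0.05,0,0,0,0.6],[0,0,0,0,0,0,1],[0,0,0,0,0,0,1],[0,0,2,0,0,0,1],[0,0,4,0,0,0,1]]]'

```text
clock: 9.3
eef_pos: [0.5371, 0.339, 0.1959]
tool_rot: [0.381, 0.925, -0.001, -0.0]
ft_force: [0.4, 0.7, 0.1]
grip_width: 0.0854
```

move_arm --series '[[[0,-3,4,0,0,5,1],[0,-4.5,1,0,0,8,1],[0,-4.5,0,0,0,8,1],[0,-4.5,0,0,0,8,1],[0,-4.5,0,0,0,8,1]]]'

```text
clock: 9.8
eef_pos: [0.5405, 0.1329, 0.2547]
tool_rot: [0.053, 0.999, 0.005, 0.007]
ft_force: [0.3, -0.4, -0.1]
grip_width: 0.0855
```

Run:
```python
from h import *
st()
p,d=pic('side','s5')
X=cloud('side',d); p=p.astype(int); m=((p[...,2]-p[...,0])>60)&(X[...,1]>.1)&(X[...,1]<.45)&(d>0)
P=X[m]; zt=np.percentile(P[:,2],90); T=P[P[:,2]>zt-.008]; print(zt,(T.min(0)+T.max(0))/2,np.ptp(T,0),len(T))
```

```text
t 9.8 pos [0.5405 0.1329 0.2547] rot [[-0.9943, 0.1057, 0.0137], [0.1058, 0.9943, 0.0092], [-0.0127, 0.0106, -0.9999]] F [ 0.3204 -0.4486 -0.0523] T [-0.0026 -0.0248 -0.003 ] w 0.0855 q [0.238  0.334  0.1929 1.4141 0.0057 0.344 ]
0.17707743892485914 [0.5387 0.3353 0.1742] [0.0414 0.0508 0.0102] 89
```

View pics/s5.png

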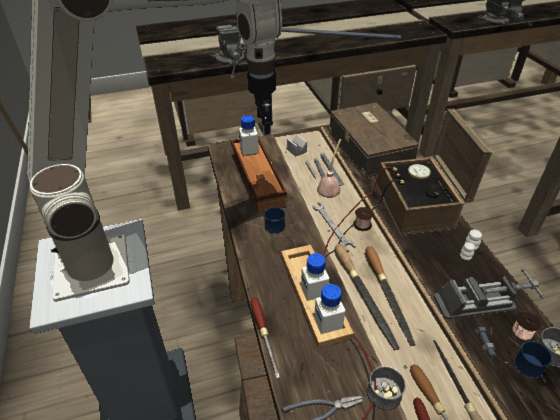

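Bottle 1 stands upright on the shelf at px (248,135), cap top 0.177. Now bottle 2.

move_arm --series '[[[0,-4.5,0,0,0,6,1],[0,-4.5,0,0,0,0,1],[0,-4.5,0,0,0,0,1],[0,-4.5,0,0,0,0,1],[0,-4.5,0,0,0,0,1]]]'

```text
clock: 10.35
eef_pos: [0.5414, -0.1004, 0.2567]
tool_rot: [-0.002, 1.0, 0.003, 0.01]
ft_force: [1.9, 1.5, 0.6]
grip_width: 0.0851
```

move_arm --series '[[[0,-4.5,-1,0,0,0,1],[0,-4.5,-2,0,0,0,1],[0,-4.5,-2,0,0,0,1],[0,-2,-2,0,0,0,1],[0,0,0,0,0,0,1]]]'

```text
clock: 10.85
eef_pos: [0.5422, -0.267, 0.1867]
tool_rot: [0.004, 1.0, 0.001, 0.014]
ft_force: [-0.1, 0.5, 0.1]
grip_width: 0.0851
```

Run:
```python
from h import *
st()
```

```text
t 10.85 pos [ 0.5422 -0.267   0.1867] rot [[-0.9996, 0.0076, 0.0277], [0.0077, 1.0, 0.0028], [-0.0277, 0.003, -0.9996]] F [-0.1185  0.4912  0.0741] T [-0.0039  0.0821 -0.0159] w 0.0851 q [-0.4651  0.4502  0.1888  1.2858  0.015  -0.4573]
```

move_arm --series '[[[0.5,-1.0,-1,-0.2,1.6,0,1],[0,0,-2,0,0,0,1],[0,0,-2,0,0,0,1],[0,0,-2,0,0,0,1],[0,0,-0.6,0,0,0,1]]]'

```text
clock: 11.35
eef_pos: [0.551, -0.2758, 0.1133]
tool_rot: [0.005, 1.0, -0.001, 0.003]
ft_force: [-0.5, 0.0, -0.2]
grip_width: 0.0855
```

Run:
```python
from h import *
st()
```

```text
t 11.35 pos [ 0.551  -0.2758  0.1133] rot [[-0.9999, 0.0097, 0.0068], [0.0097, 0.9999, -0.0027], [-0.0068, -0.0026, -1.0]] F [-0.5335  0.0237 -0.1795] T [-0.0253  0.0231  0.0139] w 0.0855 q [-0.4643  0.5328  0.1262  1.1569  0.0006 -0.4547]
```

move_arm --series '[[[-0.4,-0.1,-0.8,0,0.3,0,1],[0,0,-0.4,0,0,0,1],[0,0,0,0,0,0,0.3],[0,0,0,0,0,0,0],[0,0,0,0,0,0,0]]]'

```text
clock: 11.85
eef_pos: [0.5492, -0.2757, 0.1043]
tool_rot: [0.004, 1.0, -0.002, 0.003]
ft_force: [-0.2, -0.6, 0.6]
grip_width: 0.044
```

move_arm --series '[[[0,0,0,0,0,0,0],[0,0,0,0,0,-4,0],[0,0,0,0,0,-4,0],[0,0,0,0,0,-4,0],[0,0,0,0,0,-4,0]]]'

```text
clock: 12.35
eef_pos: [0.5509, -0.2764, 0.105]
tool_rot: [0.143, 0.99, -0.004, 0.004]
ft_force: [2.2, -2.1, -5.9]
grip_width: 0.0422
```

Run:
```python
from h import *
st()
```

```text
t 12.35 pos [ 0.5509 -0.2764  0.105 ] rot [[-0.959, 0.2833, 0.0074], [0.2832, 0.959, -0.0087], [-0.0096, -0.0062, -0.9999]] F [ 2.2415 -2.0814 -5.9266] T [-0.5073 -0.5171  1.4379] w 0.0422 q [-0.4629  0.5372  0.1106  1.1336 -0.0045 -0.1757]
```

move_arm --series '[[[0,0,0,0,0,0,0],[0,0,0,0,0,0,0],[0,0,0,0,0,-2,0],[0,0,0,0,0,-2,0],[0,0,0,0,0,-2,0]]]'

```text
clock: 12.85
eef_pos: [0.5514, -0.277, 0.105]
tool_rot: [0.19, 0.982, -0.005, 0.004]
ft_force: [1.1, -1.0, -1.6]
grip_width: 0.0423
```

Run:
```python
from h import *
st()
```

```text
t 12.85 pos [ 0.5514 -0.277   0.105 ] rot [[-0.9279, 0.3728, 0.0069], [0.3727, 0.9279, -0.0118], [-0.0108, -0.0083, -0.9999]] F [ 1.0609 -0.9742 -1.6057] T [-0.3011 -0.0871  1.2276] w 0.0423 q [-0.4619  0.5379  0.112   1.1335 -0.0075 -0.0799]
```

Torque reached 1.44 N m after about 16°, most of which is recess play and pad creep. It still reads 1.2 N m with slow pushing, so cap 2 is at its stop. Lifting.

move_arm --series '[[[0,0,0,0,0,0,0],[0,0,1,0,0,0,0],[0,0,2,0,0,0,0],[0,0,3,0,0,0,0],[0,0,3,0,0,0,0]]]'

```text
clock: 13.35
eef_pos: [0.5456, -0.2738, 0.1892]
tool_rot: [0.19, 0.982, -0.002, -0.005]
ft_force: [1.2, -0.8, -3.4]
grip_width: 0.0426
```

```bash
python3 - <<'E'
from h import *
st()
pic('side','s6')
E
python3 -c "
import cv2
a=cv2.imread('pics/s6.png')[150:360,230:400]
cv2.imwrite('pics/s6c.png',cv2.resize(a,None,fx=2.8,fy=2.8))"
```

```text
t 13.35 pos [ 0.5456 -0.2738  0.1892] rot [[-0.9274, 0.374, -0.01], [0.374, 0.9274, -0.0011], [0.0089, -0.0048, -0.9999]] F [ 1.2068 -0.7969 -3.4179] T [ 0.0012 -0.0899 -0.0209] w 0.0426 q [-0.4624  0.4877  0.2552  1.3468 -0.0055 -0.0791]
```

View pics/s6c.png

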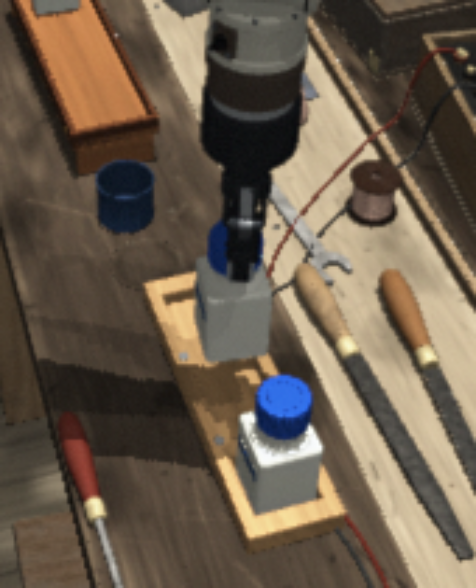

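The crop shows bottle 2 hanging upright above its recess, at (235,290). Carrying it.

move_arm --series '[[[0,2,1.5,0,0,0,0],[0,4,1.5,0,0,0,0],[0,4.5,0,0,0,2,0],[0,4.5,0,0,0,2,0],[0,4.5,0,0,0,2,0]]]'

```text
clock: 13.9
eef_pos: [0.5476, -0.0816, 0.2326]
tool_rot: [0.147, 0.989, -0.003, 0.004]
ft_force: [0.4, -0.0, -2.3]
grip_width: 0.0427
```

move_arm --series '[[[0,4.5,0,0,0,0,0],[0,4.5,0,0,0,0,0],[0,4.5,0,0,0,0,0],[0,4.5,0,0,0,0,0],[0,4,0,0,0,0,0]]]'

```text
clock: 14.4
eef_pos: [0.5445, 0.1471, 0.2365]
tool_rot: [0.151, 0.989, -0.002, 0.005]
ft_force: [0.7, 0.4, -2.7]
grip_width: 0.0424
```

Run:
```python
from h import *
st()
```

```text
t 14.4 pos [0.5445 0.1471 0.2365] rot [[-0.9543, 0.2985, 0.0104], [0.2985, 0.9544, -0.0048], [-0.0113, -0.0015, -0.9999]] F [ 0.7142  0.421  -2.6609] T [ 0.038  -0.0875  0.045 ] w 0.0424 q [ 0.2679  0.3601  0.1832  1.3852 -0.0074  0.571 ]
```

move_arm --series '[[[-0.2,4,0,0,0,0,0],[-0.2,3.5,-1,0,0,0,0],[-0.1,1,-2,0,0,0,0],[0,0,-2,0,0.5,0,0],[0,0,-1.5,0,0,0,0]]]'

```text
clock: 14.9
eef_pos: [0.5382, 0.2439, 0.1754]
tool_rot: [0.149, 0.989, 0.002, 0.004]
ft_force: [0.4, -0.6, -2.8]
grip_width: 0.042
```

Run:
```python
from h import *
st()
```

```text
t 14.9 pos [0.5382 0.2439 0.1754] rot [[-0.9555, 0.2949, 0.0081], [0.2949, 0.9555, 0.0024], [-0.007, 0.0047, -1.0]] F [ 0.3695 -0.5824 -2.8164] T [-0.0287  0.0131  0.048 ] w 0.042 q [ 0.4262  0.4414  0.1456  1.2666 -0.0012  0.7255]
```

move_arm --series '[[[0,-0.3,-0.8,0,0.4,0,0],[0,0,-0.6,0,0,0,0],[0,0,-0.4,0,0,0,0],[0,0,-0.2,0,0,0,0],[0,0,0,0,0,0,0]]]'

```text
clock: 15.4
eef_pos: [0.5371, 0.2395, 0.1542]
tool_rot: [0.151, 0.989, 0.001, -0.001]
ft_force: [-0.3, 0.2, -2.7]
grip_width: 0.0427
```

Run:
```python
from h import *
st()
```

```text
t 15.4 pos [0.5371 0.2395 0.1542] rot [[-0.9544, 0.2984, -0.0023], [0.2984, 0.9544, 0.0017], [0.0027, 0.0009, -1.0]] F [-0.3483  0.215  -2.6898] T [-0.015  -0.0473 -0.0282] w 0.0427 q [0.4182 0.4565 0.1129 1.2286 0.0025 0.7212]
```

move_arm --series '[[[0,0,-0.3,0,0,0,0],[0,0,-0.2,0,0,0,0],[0,0,-0.12,0,0,0,0],[0,0,-0.12,0,0,0,0],[0,0,0,0,0,0,0]]]'

```text
clock: 15.9
eef_pos: [0.5382, 0.2396, 0.1481]
tool_rot: [0.151, 0.988, 0.002, 0.0]
ft_force: [0.8, 0.1, -3.5]
grip_width: 0.0421
```

Run:
```python
from h import *
st()
```

```text
t 15.9 pos [0.5382 0.2396 0.1481] rot [[-0.9542, 0.2992, 0.0008], [0.2992, 0.9542, 0.0031], [0.0001, 0.0032, -1.0]] F [ 0.7881  0.13   -3.5031] T [-0.0424  0.0061 -0.0032] w 0.0421 q [0.4175 0.4599 0.1017 1.2106 0.0025 0.7214]
```

move_arm --series '[[[0,0,-0.12,0,0,0,0],[0,0,-0.12,0,0,0,0],[0,0,0,0,0,0,0],[0,0,0,0,0,0,0],[0,0,0,0,0,0,0]]]'

```text
clock: 16.4
eef_pos: [0.5391, 0.2398, 0.1469]
tool_rot: [0.151, 0.988, 0.002, 0.001]
ft_force: [-0.2, -0.2, -0.6]
grip_width: 0.0419
```

Run:
```python
from h import *
st()
```

```text
t 16.4 pos [0.5391 0.2398 0.1469] rot [[-0.9542, 0.2992, 0.0035], [0.2993, 0.9542, 0.0038], [-0.0022, 0.0047, -1.0]] F [-0.1631 -0.199  -0.637 ] T [-0.0856 -0.0197 -0.0369] w 0.0419 q [0.4174 0.4603 0.0991 1.2049 0.0021 0.7213]
```

The bottle has touched down as expected at z 0.147. Release, then on to bottle 3.

move_arm --series '[[[0,0,-0.05,0,0,0,0.6],[0,0,0,0,0,0,1],[0,0,0,0,0,0,1],[0,0,2,0,0,0,1],[0,0,4,0,0,0,1]]]'

```text
clock: 16.9
eef_pos: [0.5358, 0.2387, 0.2021]
tool_rot: [0.151, 0.988, -0.001, -0.003]
ft_force: [0.3, 0.3, 0.2]
grip_width: 0.0857
```

move_arm --series '[[[0,-3,3,0,0,5,1],[0,-4.5,1,0,0,6,1],[0,-4.5,0,0,0,6,1],[0,-4.5,0,0,0,0,1],[0,-4.5,0,0,0,0,1]]]'

```text
clock: 17.4
eef_pos: [0.5393, 0.0301, 0.2517]
tool_rot: [-0.01, 1.0, 0.002, 0.005]
ft_force: [1.3, -0.5, 0.3]
grip_width: 0.0853
```

```bash
python3 - <<'E'
from h import *
st()
p,d=pic('side','s7')
X=cloud('side',d); p=p.astype(int); m=((p[...,2]-p[...,0])>60)&(X[...,1]>.1)&(X[...,1]<.45)&(d>0)
n,l,s,c=cv2.connectedComponentsWithStats(m.astype(np.uint8))
for k in range(1,n):
    if s[k,4]<20: continue
    P=X[l==k]; zt=np.percentile(P[:,2],90); T=P[P[:,2]>zt-.008]; print(c[k],zt,(T.min(0)+T.max(0))/2,np.ptp(T,0),len(T))
E
python3 -c "
import cv2
a=cv2.imread('pics/s7.png')[80:360,190:370]
cv2.imwrite('pics/s7c.png',cv2.resize(a,None,fx=2.1,fy=2.1))"
```

```text
t 17.4 pos [0.5393 0.0301 0.2517] rot [[-0.9998, -0.0191, 0.0096], [-0.019, 0.9998, 0.0043], [-0.0097, 0.0041, -0.9999]] F [ 1.2991 -0.4925  0.2729] T [-0.0369 -0.046  -0.0153] w 0.0853 q [0.0536 0.3058 0.1456 1.4008 0.0038 0.0345]
[247.442  121.1304] 0.17712153104706663 [0.5382 0.3375 0.1751] [0.042  0.0491 0.0101] 89
[253.6382 136.9934] 0.17703745178324187 [0.5333 0.239  0.175 ] [0.0428 0.0483 0.0119] 101
```

View pics/s7c.png

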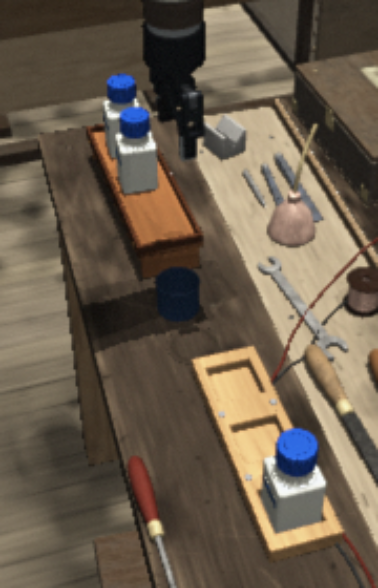

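Both placed bottles stand upright, cap tops 0.177, at (0.538,0.3375) and (0.533,0.239). Now bottle 3 at about (0.5455,-0.375).

move_arm --series '[[[0,-4.5,0,0,0,0,1],[0,-4.5,0,0,0,0,1],[0,-4.5,0,0,0,0,1],[0,-4.5,0,0,0,0,1],[0,-4.5,0,0,0,0,1]]]'

```text
clock: 17.95
eef_pos: [0.5394, -0.2031, 0.254]
tool_rot: [-0.008, 1.0, -0.0, 0.007]
ft_force: [1.5, 0.5, 0.2]
grip_width: 0.0855
```

move_arm --series '[[[0.2,-4.5,-1,0,0,0,1],[0.2,-4.5,-1.5,0,0,0,1],[0.2,-4.5,-2,0,0,0,1],[0,-2,-1,0,0,0,1],[0,0,0,0,0,0,1]]]'

```text
clock: 18.45
eef_pos: [0.5451, -0.3693, 0.1984]
tool_rot: [-0.004, 1.0, -0.001, 0.01]
ft_force: [0.3, 0.5, -0.3]
grip_width: 0.0855
```

Run:
```python
from h import *
st()
```

```text
t 18.45 pos [ 0.5451 -0.3693  0.1984] rot [[-0.9998, -0.0085, 0.0203], [-0.0085, 1.0, -0.0027], [-0.0203, -0.0029, -0.9998]] F [ 0.2723  0.4999 -0.341 ] T [ 0.0062 -0.0085 -0.0498] w 0.0855 q [-0.5997  0.5633  0.403   1.3922  0.0092 -0.6081]
```

move_arm --series '[[[0,-0.6,-1,0,1.1,0,1],[0,0,-2.5,0,0,0,1],[0,0,-2.5,0,0,0,1],[0,0,-2,0,0,0,1],[0,0,-0.5,0,0,0,1]]]'

```text
clock: 18.95
eef_pos: [0.5486, -0.3708, 0.1136]
tool_rot: [-0.008, 1.0, -0.002, 0.001]
ft_force: [-0.1, 1.4, -0.4]
grip_width: 0.0856
```

Run:
```python
from h import *
st()
```

```text
t 18.95 pos [ 0.5486 -0.3708  0.1136] rot [[-0.9999, -0.015, 0.0029], [-0.015, 0.9999, -0.0042], [-0.0028, -0.0042, -1.0]] F [-0.101   1.3979 -0.3558] T [ 0.025   0.0349 -0.0208] w 0.0856 q [-0.5936  0.6244  0.286   1.2277 -0.0018 -0.6086]
```

move_arm --series '[[[-0.3,-0.5,-1.0,0,0,0,1],[0,0,-0.5,0,0,0,1],[0,0,0,0,0,0,0.3],[0,0,0,0,0,0,0],[0,0,0,0,0,0,0]]]'

```text
clock: 19.45
eef_pos: [0.5481, -0.3745, 0.1009]
tool_rot: [-0.01, 1.0, -0.003, 0.003]
ft_force: [-0.7, -1.2, 1.1]
grip_width: 0.0439
```

move_arm --series '[[[0,0,0,0,0,0,0],[0,0,0,0,0,-4,0],[0,0,0,0,0,-4,0],[0,0,0,0,0,-4,0],[0,0,0,0,0,-4,0]]]'

```text
clock: 19.95
eef_pos: [0.5481, -0.3752, 0.1012]
tool_rot: [0.135, 0.991, -0.004, 0.003]
ft_force: [0.6, 0.1, -1.3]
grip_width: 0.0425
```

Run:
```python
from h import *
st()
```

```text
t 19.95 pos [ 0.5481 -0.3752  0.1012] rot [[-0.9635, 0.2677, 0.0044], [0.2677, 0.9635, -0.0086], [-0.0066, -0.0072, -1.0]] F [ 0.6101  0.1224 -1.295 ] T [-0.111  -0.0751  0.1054] w 0.0425 q [-0.5981  0.6341  0.2696  1.1978 -0.0047 -0.3271]
```

Free turning at about 0.1 N m, so this cap is loose. I'll carry on clockwise.

move_arm --series '[[[0,0,0,0,0,-4,0],[0,0,0,0,0,-4,0],[0,0,0,0,0,-4,0],[0,0,0,0,0,-4,0],[0,0,0,0,0,-4,0]]]'

```text
clock: 20.45
eef_pos: [0.5483, -0.3757, 0.1012]
tool_rot: [0.312, 0.95, -0.004, 0.002]
ft_force: [0.1, -0.8, -1.4]
grip_width: 0.0426
```

Run:
```python
from h import *
st()
```

```text
t 20.45 pos [ 0.5483 -0.3757  0.1012] rot [[-0.805, 0.5932, 0.002], [0.5932, 0.805, -0.0097], [-0.0074, -0.0066, -1.0]] F [ 0.062  -0.7698 -1.3791] T [-0.0764 -0.2063  0.1046] w 0.0426 q [-0.5976  0.636   0.273   1.2007 -0.0068  0.0374]
```

move_arm --series '[[[0,0,0,0,0,-4,0],[0,0,0,0,0,-4,0],[0,0,0,0,0,-4,0],[0,0,0,0,0,-4,0],[0,0,0,0,0,-4,0]]]'

```text
clock: 20.95
eef_pos: [0.5485, -0.3763, 0.1012]
tool_rot: [0.479, 0.878, -0.004, 0.002]
ft_force: [-0.1, -0.9, -2.0]
grip_width: 0.0426
```

Run:
```python
from h import *
st()
```

```text
t 20.95 pos [ 0.5485 -0.3763  0.1012] rot [[-0.5411, 0.841, -0.0004], [0.8409, 0.541, -0.01], [-0.0082, -0.0057, -1.0]] F [-0.0913 -0.8571 -1.9982] T [-0.0572 -0.1414  0.0433] w 0.0426 q [-0.5974  0.6385  0.2776  1.2047 -0.0085  0.4017]
```

move_arm --series '[[[0,0,0,0,0,-4,0],[0,0,0,0,0,-3,0],[0,0,0,0,0,-3,0],[0,0,0,0,0,-3,0],[0,0,0,0,0,-3,0]]]'

```text
clock: 21.45
eef_pos: [0.5483, -0.3769, 0.1012]
tool_rot: [0.596, 0.803, -0.006, 0.002]
ft_force: [-0.7, -0.1, -1.8]
grip_width: 0.0431
```

Run:
```python
from h import *
st()
```

```text
t 21.45 pos [ 0.5483 -0.3769  0.1012] rot [[-0.2885, 0.9575, -0.0046], [0.9574, 0.2885, -0.0115], [-0.0097, -0.0078, -0.9999]] F [-0.7177 -0.0981 -1.8068] T [-0.1787  0.0953  1.2424] w 0.0431 q [-0.5967  0.6409  0.282   1.2093 -0.0121  0.6814]
```

Torque is 1.24 N m after 74°, so the stop is reached. I'll repeat a slow push to confirm before lifting.

move_arm --series '[[[0,0,0,0,0,0,0],[0,0,0,0,0,-2,0],[0,0,0,0,0,-2,0],[0,0,0,0,0,-2,0],[0,0,0,0,0,-2,0]]]'

```text
clock: 21.95
eef_pos: [0.548, -0.3768, 0.1013]
tool_rot: [0.646, 0.763, -0.007, 0.001]
ft_force: [-0.5, -1.1, -2.1]
grip_width: 0.0425
```

Run:
```python
from h import *
st()
```

```text
t 21.95 pos [ 0.548  -0.3768  0.1013] rot [[-0.1646, 0.9863, -0.0079], [0.9863, 0.1645, -0.0119], [-0.0105, -0.0097, -0.9999]] F [-0.4723 -1.0557 -2.1373] T [-0.1099  0.0855  1.3357] w 0.0425 q [-0.5958  0.6424  0.2848  1.213  -0.0143  0.8097]
```

Torque holds at 1.34 N m, so cap 3 is tight. Lifting and carrying.

move_arm --series '[[[0,0,0,0,0,0,0],[0,0,1,0,0,0,0],[0,0,2,0,0,0,0],[0,0,3,0,0,0,0],[0,0,3,0,0,0,0]]]'

```text
clock: 22.45
eef_pos: [0.5435, -0.3731, 0.1819]
tool_rot: [0.645, 0.764, -0.007, -0.009]
ft_force: [-0.2, 0.3, -3.5]
grip_width: 0.0425
```

move_arm --series '[[[0,2,1.5,0,0,0,0],[0,4,1.5,0,0,0,0],[0,4.5,0,0,0,2,0],[0,4.5,0,0,0,2,0],[0,4.5,0,0,0,2,0]]]'

```text
clock: 22.95
eef_pos: [0.5438, -0.1779, 0.2216]
tool_rot: [0.61, 0.793, -0.005, -0.003]
ft_force: [0.9, 0.1, -3.7]
grip_width: 0.0424
```

```bash
python3 - <<'E'
from h import *
st()
pic('side','s8')
E
python3 -c "
import cv2
a=cv2.imread('pics/s8.png')[80:360,190:370]
cv2.imwrite('pics/s8c.png',cv2.resize(a,None,fx=2.1,fy=2.1))"
```

```text
t 22.95 pos [ 0.5438 -0.1779  0.2216] rot [[-0.2568, 0.9664, -0.0106], [0.9665, 0.2568, -0.0052], [-0.0023, -0.0116, -0.9999]] F [ 0.8556  0.0555 -3.6683] T [ 0.0405 -0.0749 -0.0334] w 0.0424 q [-0.3119  0.396   0.1975  1.3808 -0.0082  0.9992]
```

View pics/s8c.png

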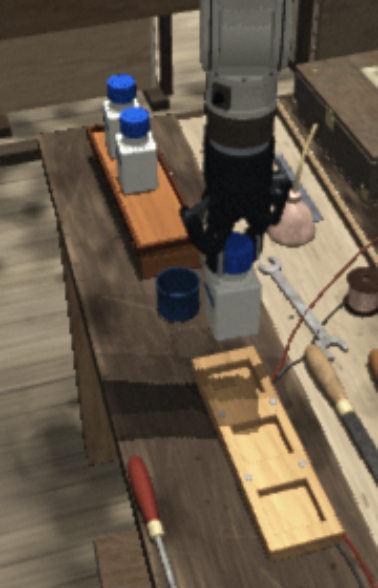

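The crop shows bottle 3 upright at (232,290), well above the tin at (178,295). Continuing to y≈0.14.

move_arm --series '[[[0,4.5,0,0,0,0,0],[0,4.5,0,0,0,0,0],[0,4.5,0,0,0,0,0],[-0.1,4.5,0,0,0,0,0],[-0.2,4.5,0,0,0,0,0]]]'

```text
clock: 23.5
eef_pos: [0.537, 0.0574, 0.2251]
tool_rot: [0.609, 0.793, -0.002, -0.005]
ft_force: [1.0, -0.1, -3.0]
grip_width: 0.0427
```

Run:
```python
from h import *
st()
```

```text
t 23.5 pos [0.537  0.0574 0.2251] rot [[-0.2572, 0.9663, -0.0092], [0.9664, 0.2572, 0.003], [0.0053, -0.0081, -1.0]] F [ 1.0347 -0.0828 -2.9811] T [ 0.0361 -0.0568  0.006 ] w 0.0427 q [0.1043 0.3301 0.1107 1.3602 0.004  1.415 ]
```

move_arm --series '[[[0.1,4,0,0,0,0,0],[0,2.8,0,0,-0.5,0,0],[0,0.6,-1.5,0,0,0,0],[0,0,-2,0,0,0,0],[0,0,-1.5,0,0,0,0]]]'

```text
clock: 24.0
eef_pos: [0.535, 0.1449, 0.1798]
tool_rot: [0.606, 0.796, 0.006, -0.001]
ft_force: [0.0, -1.1, -3.3]
grip_width: 0.0428
```

Run:
```python
from h import *
st()
```

```text
t 24.0 pos [0.535  0.1449 0.1798] rot [[-0.2661, 0.9639, 0.0059], [0.9639, 0.266, 0.01], [0.0081, 0.0083, -0.9999]] F [ 0.0172 -1.1123 -3.2686] T [-0.0797 -0.0005  0.0549] w 0.0428 q [0.2601 0.3674 0.0449 1.2401 0.0081 1.5617]
```

move_arm --series '[[[0.3,-0.5,-1,-0.5,0.3,0,0],[0,0,-1,0,0,0,0],[0,0,-0.5,0,0,0,0],[0,0,-0.3,0,0,0,0],[0,0,0,0,0,0,0]]]'

```text
clock: 24.5
eef_pos: [0.536, 0.1395, 0.1497]
tool_rot: [0.606, 0.795, -0.001, -0.001]
ft_force: [1.3, -0.6, -3.5]
grip_width: 0.0428
```

Run:
```python
from h import *
st()
```

```text
t 24.5 pos [0.536  0.1395 0.1497] rot [[-0.2646, 0.9644, -0.0034], [0.9644, 0.2646, 0.0004], [0.0013, -0.0032, -1.0]] F [ 1.2937 -0.5517 -3.5153] T [ 0.0135  0.0171 -0.0374] w 0.0428 q [0.2539 0.3956 0.006  1.1844 0.0013 1.557 ]
```

move_arm --series '[[[0.1,0,-0.3,0,0,0,0],[0,0,-0.2,0,0,0,0],[0,0,-0.12,0,0,0,0],[0,0,-0.12,0,0,0,0],[0,0,0,0,0,0,0]]]'

```text
clock: 25.0
eef_pos: [0.5384, 0.1394, 0.1435]
tool_rot: [0.607, 0.795, 0.0, -0.0]
ft_force: [-0.3, -0.3, -3.1]
grip_width: 0.0425
```

Run:
```python
from h import *
st()
```

```text
t 25.0 pos [0.5384 0.1394 0.1435] rot [[-0.2636, 0.9646, -0.0001], [0.9646, 0.2636, 0.0014], [0.0014, 0.0002, -1.0]] F [-0.2642 -0.3249 -3.1499] T [ 0.0279 -0.047   0.0333] w 0.0425 q [ 0.2526  0.4019 -0.0016  1.1671  0.0014  1.5567]
```

move_arm --series '[[[0,0,-0.12,0,0,0,0],[0,0,-0.12,0,0,0,0],[0,0,0,0,0,0,0],[0,0,0,0,0,0,0],[0,0,0,0,0,0,0]]]'

```text
clock: 25.5
eef_pos: [0.5394, 0.1393, 0.1432]
tool_rot: [0.607, 0.795, 0.002, 0.001]
ft_force: [-0.1, -0.4, -0.4]
grip_width: 0.0425
```

Run:
```python
from h import *
st()
```

```text
t 25.5 pos [0.5394 0.1393 0.1432] rot [[-0.2635, 0.9647, 0.0035], [0.9647, 0.2634, 0.0014], [0.0004, 0.0038, -1.0]] F [-0.0856 -0.3743 -0.4335] T [-0.1296  0.0767 -0.0282] w 0.0425 q [ 0.2524  0.4011 -0.0034  1.1624  0.0005  1.5566]
```

Touched down. Release, rise and back away.

move_arm --series '[[[0,0,-0.05,0,0,0,0.6],[0,0,0,0,0,0,1],[0,0,0,0,0,0,1],[0,0,2,0,0,0,1],[0,0,4,0,0,0,1]]]'

```text
clock: 26.0
eef_pos: [0.5364, 0.1389, 0.1985]
tool_rot: [0.607, 0.795, -0.002, -0.003]
ft_force: [0.7, 0.1, 0.2]
grip_width: 0.0853
```

move_arm --series '[[[-2,0,4,0,0,0,1],[-3,-3,1,0,0,0,1],[-3,-3,0,0,0,0,1],[-3,-3,0,0,0,0,1],[-3,-3,0,0,0,0,1]]]'

```text
clock: 26.5
eef_pos: [0.3998, 0.02, 0.2567]
tool_rot: [0.604, 0.797, 0.005, 0.004]
ft_force: [-0.1, -0.8, 0.8]
grip_width: 0.0855
```

move_arm --series '[[[-2,-4,0,0,0,0,1],[-2,-4,0,0,0,0,1],[0,-3,0,0,0,0,1],[0,0,0,0,0,0,1],[0,0,0,0,0,0,1]]]'

```text
clock: 27.0
eef_pos: [0.3544, -0.0955, 0.2593]
tool_rot: [0.605, 0.796, 0.006, 0.007]
ft_force: [-0.2, 0.1, -0.1]
grip_width: 0.0853
```

Run:
```python
from h import *
st()
for cam in ['side','top']:
    p,d=pic(cam,cam+'9'); cv2.imwrite(f'pics/{cam}9c.png',cv2.resize((p[80:300,170:350] if cam=='side' else p[160:240,120:320])[...,::-1],None,fx=2.6,fy=2.6))
    X=cloud(cam,d); p=p.astype(int); m=((p[...,2]-p[...,0])>50)&(X[...,1]>-.1)&(X[...,1]<.45)&(d>0)
    n,l,s,c=cv2.connectedComponentsWithStats(m.astype(np.uint8))
    for k in range(1,n):
        if s[k,4]<20: continue
        P=X[l==k]; zt=np.percentile(P[:,2],90); T=P[P[:,2]>zt-.008]; print(cam,c[k],zt,(T.min(0)+T.max(0))/2,np.ptp(T,0),len(T))
    tin=(d>0)&(X[...,0]>.42)&(X[...,0]<.65)&(X[...,1]>-.08)&(X[...,1]<.06)&(X[...,2]>.03)&(X[...,2]<.08)
    print('tin',cv2.minAreaRect((X[tin][:,:2]*1000).astype(np.float32)))
```

```text
t 27.0 pos [ 0.3544 -0.0955  0.2593] rot [[-0.2667, 0.9636, 0.0182], [0.9638, 0.2667, 0.0008], [-0.0041, 0.0177, -0.9998]] F [-0.2149  0.0565 -0.1088] T [ 0.0128 -0.0059 -0.0659] w 0.0853 q [-0.2678 -0.0514 -0.2495  1.3554  0.0055  1.0331]
side [247.3856 121.549 ] 0.17664451414536092 [0.5388 0.334  0.1743] [0.0429 0.0482 0.011 ] 92
side [253.657  137.4244] 0.1768898152362361 [0.5333 0.2396 0.1747] [0.0435 0.0472 0.0094] 102
side [263.8901 154.7173] 0.17674735247263873 [0.5379 0.1366 0.1744] [0.0437 0.0431 0.0107] 115
tin ((526.4043579101562, -0.7665748596191406), (61.48785400390625, 65.45011901855469), 1.8933143615722656)
top [149.1789 195.5316] 0.17802460572952877 [0.5386 0.3407 0.1754] [0.0416 0.0424 0.0104] 176
top [219.0161 196.3548] 0.17771262701846136 [0.5377 0.1396 0.1748] [0.0442 0.0405 0.0099] 172
top [184.0109 197.776 ] 0.17754535505531885 [0.5335 0.2403 0.1749] [0.041  0.0402 0.0102] 172
tin ((526.086669921875, 0.8477687835693359), (61.660621643066406, 57.85680389404297), 0.39475035667419434)
```

View pics/side9c.png

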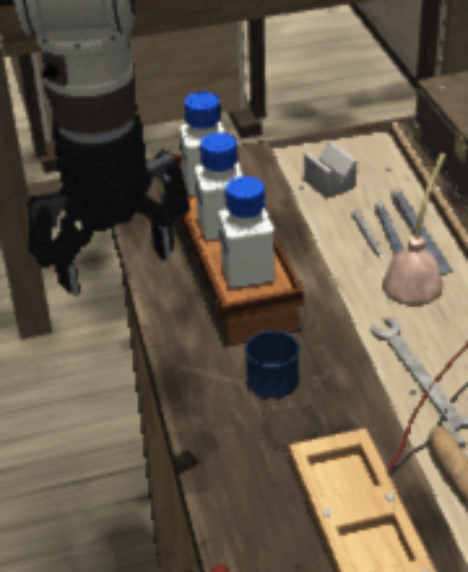

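View pics/top9c.png

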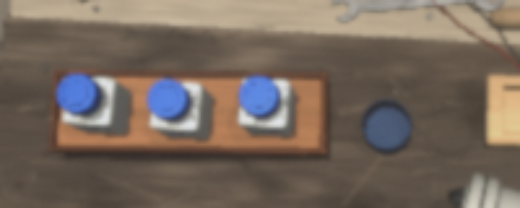

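All three bottles stand upright inside the rim with their cap tops level, and the tin hasn't moved. The arm is clear, so I'm handing in.

```bash
python3 -c "
from workcell import bot
print(bot.job_done())"
```

```text
the job is handed in; nothing more can be done
None
```

All three bottles now stand upright on the shelf with tight caps, and I handed the job in at about 27 s.

**Caps:** I gripped each cap in the board and turned it clockwise until the wrist torque rose sharply, before lifting that bottle.

| Bottle (by place in the board) | How it felt | Peak torque at the stop | Slow push afterwards |
|---|---|---|---|
| Nearest the shelf | loose, turned freely at about 0.05 N m, stop after roughly 40° | 1.5 N m | 0.3–0.5 N m |
| Middle | tight, stopped within 16°, mostly play in the recess | 1.4 N m | 1.2 N m |
| Far end | loose, turned freely at about 0.1 N m, stop after roughly 74° | 1.2 N m | 1.3 N m |

**Placing:** The side and top cameras put the bottles at y ≈ 0.34, 0.24 and 0.14 m, inside the rim. All cap tops read 0.177 m, against 0.176 m for a bottle standing flat. The blue tin reads the same position as at the start, within camera noise, and the arm ended clear of everything.

**What did not fully agree:**
- **First cap:** its slow push read lower than the other two. That is still well above the 0.06 N m a loose cap can pass on, so I took it as tight. I did not feel it again after placing it.
- **Slip at the stop:** in the slow pushes against the stop the tool still turned about 5–9°, which I took to be the pads slipping on the cap.
- **Middle bottle:** it stands about 5 mm off the shelf's centre line, still well within the rim.

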